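# Show the femur section to the class camera

## Task

Draw the femur section, the longest and thickest of the three bones, straight out of its socket in the slanted oak rack, turn it so that it lies level, and finish still holding it level over the middle of the round mat, about 20 cm above the table, so that the class camera can see it. The resin is brittle: never squeeze it with more than 50 newtons and do not pry it against the rack. Leave the other models where they are.

Things in the scene. Friction and masses are not known exactly. Their poses are not given: they have to be found in the camera images.
- femur: Cream resin bone, straight, round, 150 mm long, the longest and thickest of three, 0.13 to 0.25 kg. Origin: centre of its foot; z runs along the bone to the upper end. From the foot: to 56 mm a plug 26 mm wide (55 mm of it in the socket), 62 to 125 mm shaft 28 mm wide, flaring to 34 mm at the top. Mass centre at mid-length. It leans about 42 degrees from vertical, top towards the rack's -x.
- femur_mid (a point): The middle of the femur section, on its axis 75 mm from the foot.
- rack: Fixed oak rack, base 150 (x) by 290 (y) mm; origin: centre of its underside. A tilted block, top edge 111 mm up, has three blind round sockets, 28 mm wide, 55 mm deep, leaning 40 degrees from vertical with the mouth towards -x (the robot). Mouth centres in its frame: x = -15, y = -90, 0, 90, z = 88 mm. Any bone may be in any socket.
- mat: Fixed round dark mat, 140 mm in diameter, 3 mm thick, flat on the table. Origin: centre of its underside.
- slender_bone: Cream slender bone section in the rack, 125 mm long, shaft 16 mm thick above the same 26 mm plug; origin and axes as for the femur. Leave alone.
- short_bone: Cream short bone section in the rack, 100 mm long, shaft 22 mm thick above the same 26 mm plug; origin and axes as for the femur. Leave alone.
- heart_half: Pale pink plastic heart half lying flat, about 110 x 80 x 39 mm, origin centre of its underside. Leave alone.
- kidney: Glossy red kidney model, bean shaped, about 60 x 105 x 40 mm; origin on the table level at the centre of the bean's arc. Leave alone.
- vertebra: Blue plastic vertebra, about 100 x 80 x 26 mm, origin centre of the underside of its round body. Leave alone.
- jar: Small closed glass jar, 60 mm wide, 75 mm tall, origin centre of its underside. Leave alone.
Not all that is in view belongs to the job. Leave any blue or yellow look-alike of the mat alone.

How it is judged:
On the way:
1. the femur section is drawn clear of its socket, in the fingers (contact force between the fingers and femur above 2 N and distance of femur from where it was at the start of the episode above 0.06 m and contact force between femur and rack below 0.2 N), for 0.1 s.
At the end, for the whole second after the job is handed in: The fingers still hold the femur section, still, with its long axis within 12 degrees of level, its middle within 50 mm of being above the mat's centre and 140 to 260 mm above the table; it touches neither rack nor mat, and every other model is within 20 mm of where it began (contact force between the fingers and femur above 2 N and angle between femur's own z axis and vertical between 1.361 and 1.78 rad and height (world z) of femur_mid between 0.14 and 0.26 m and horizontal distance between femur_mid and mat below 0.05 m and contact force between femur and rack below 0.2 N and contact force between femur and mat below 0.2 N and linear speed of femur below 0.03 m/s and distance of each of slender_bone, short_bone, heart_half, kidney, vertebra, jar from where it was at the start of the episode below 0.02 m); the arm keeps its last pose, push and grip.
It fails at once if the femur section is squeezed with more than 50 N by each finger (100 N for both together) (contact force between the fingers and femur above 100 N).
It fails at once if the femur section is pried against the rack with more than 40 N (contact force between femur and rack above 40 N).
It fails at once if another model is moved by more than 20 mm (distance of any of slender_bone, short_bone, heart_half, kidney, vertebra, jar from where it was at the start of the episode above 0.02 m).
It also fails if it takes over 32 s, if anything falls off the work surface, if the arm or the gripper's body presses on something with over 40 N, if the wrist force passes 120 N, or if a joint passes its speed limit or range.

## Robot

A 6-joint arm with a two-finger parallel gripper is mounted at the origin on the work surface. World frame = base frame: x ahead of the robot, y to its left, z up, the work surface at z = 0. Lengths are in m, angles in rad, forces in N, time in s.
With the tool pointing down it reaches from about 0.35 to 0.975 m from the base axis. Payload 17.4 kg.
Tool frame: the origin (TCP) lies on the centre line of the jaws, within the pads' length; the fingertips stand 14 mm ahead of it and the grasp point (between the pads) lies 5 mm behind it; z points along the fingers, y is the line along which they close (so a half turn about z gives the same grasp; the last joint's range is limited). The gripper opens to 85 mm and grips with 20 to 120 N. Pads are 22 mm wide; open, the fingers measure 114 mm over their backs; the gripper's body (76 mm by 85 mm) begins 54 mm behind the grasp point. The pads swing forward as they close: fully open they stand 13 mm farther back than shut.
Start: joints at [-1.336, 0.116, 1.442, -0, 1.584, -0.038], TCP at [0.182, -0.65, 0.245] pointing down, gripper open.
Joint ranges: [-2.83, 2.83], [-0.83, 2.19], [0.07, 2.5], [-1.14, 4.28], [0.01, 3], [-2.97, 2.97]. Speed limits (rad/s): [1.89, 1.89, 2.22, 3.14, 3.14, 3.14].

## Interface

Orientations are given as a unit quaternion [x, y, z, w].
In Python, from bench import arm gives the robot as it stands.
- The arm moves only by the tool send_rows, never from a script. Its argument "motion" is one flat list of numbers, 5 for each row, row after row: the shift along the tool's x, y, z scaled (see below), then the turn about the tool's z scaled (see below), then the opening, from 0 (shut) to 1 (fully open). In form: [dx, dy, dz, twist, jaw, dx, dy, dz, twist, jaw, ...]. A call has 1 to 5 rows; each row shifts and turns the commanded pose from where the row before left it, along the tool's axes as they then stand; what a row does not reach is not made up. The controller multiplies each number of a shift by 25 mm and each number of a turn by 10 degrees. A row lasts 1/8 s, in which the tool goes at most 62.5 mm and 10.7 degrees, less where a joint would pass 70% of its speed; a pose out of reach is approached as far as the arm can. A call with a number of a shift or a turn outside -1 to 1 is refused whole. A call with a gripper value outside its range is refused whole. The fingers move at their own pace and stop on an object; "newtons" is the grip in N (left out, the last holds). Time passes only in rows, so rows that do not move let the fingers close. It gives the time, the measured TCP pose, the force, the opening and the grip force at its end, in the units of the state.
- arm.sense(): the state, without advancing time (a new reading comes with each control period).
- arm.snapshot(name): name is "scene" or "top" or "wrist"; returns the picture (480x640x3 uint8, blue, green, red); there is no depth.
- arm.calibration(name): a dict with "intrinsics" (3x3 intrinsics, pixels), "rvec" (rotation vector, rad) and "tvec" (3), from world to camera coordinates, as OpenCV has them; the wrist camera has in their place "hand_eye" (4x4, takes a point from camera to tool coordinates, whose origin is the TCP and whose axes are the flange's). Camera axes: x right, y down, z forward; pixel columns grow to the right and rows downward; lengths in m; the calibration is good to about 2 mm. A picture is of the moment at which its call begins: read the wrist's pose just before it. calibration takes no time and is no camera call.
- arm.sign_off(): hands the job in; it is judged then, once.
Trained networks look in the newest picture that a camera, given by its name, has taken for a name from the list of things; names that differ only in an ending like _2 or _b are one class to them, and where a whole thing is asked for, a point or a joint stands for the part that bears it (a point fixed in the world has none). Each returns a list of dicts, best first, with "score" (0 to 1); they miss things now and then, are a little off and sometimes report something else, mostly with a low value. They report only what shows in the picture. A call takes as long as a camera call. They do not tell look-alikes from the thing itself.
- arm.recognise(camera, thing): "xyz" ([x, y, z] in m, in world coordinates, good to about 4 mm: the middle of the surface that is visible of it).
The state is a dict: "time_s": time; "qpos": joint angles; "qd": joint speeds; "effort": joint torques, N m; "tool_pos": TCP position; "tcp_rot": TCP orientation; "contact_force": force on the tool from outside, world axes, zero at the start; "ft_torque": the same for the moment, N m; "width": finger opening in m; "finger_force": force on a finger pad.
Only numpy, scipy, OpenCV 4.12 (cv2) and the standard library are available. Lean on these libraries where they do the work, as an engineer would, in place of code of your own. Each camera call takes 0.05 s, during which the arm holds its last target. There are 200 camera calls.

## Working session

There is one attempt and no reset: what is moved stays moved. The work goes in short steps, Python scripts to look and compute and a tool call to move; the robot and the scene stay as the last step left them, time stands still between calls to the robot, and variables do not carry over. Pictures are saved under pics/ and viewed, at most 10 in all, crops included, and the job is handed in when it is done.

Besides the shell and the picture viewer there is one more tool, called as name(argument=value, ...), one argument or row to a line, values as JSON. send_rows: Moves the arm, as the interface text tells. Its arguments: {"type":"object","properties":{"motion":{"type":"array"},"newtons":{"type":"number"}},"required":["motion"]}

```bash
mkdir -p pics; python3 - <<'E'
from bench import arm
import cv2,numpy as np
s=arm.sense();print({k:np.round(v,3).tolist() for k,v in s.items()})
for c in("scene","top"):
    im=arm.snapshot(c);cv2.imwrite(f"pics/{c}0.png",im)
    k=arm.calibration(c);print(c,np.round(k["intrinsics"],1).tolist(),k["rvec"],k["tvec"])
    for t in("femur","slender_bone","short_bone","rack","mat","heart_half","kidney","vertebra","jar"):
        for r in arm.recognise(c,t)[:3]:
            p=cv2.projectPoints(np.array([r["xyz"]],float),np.array(k["rvec"],float),np.array(k["tvec"],float),np.array(k["intrinsics"],float),None)[0].ravel()
            print(t,round(r["score"],2),np.round(r["xyz"],3),p.round())
print(arm.calibration("wrist"))
E
```

```text
{'time_s': 0.0, 'qpos': [-1.336, 0.116, 1.442, -0.0, 1.584, -0.038], 'qd': [-0.0, 0.001, -0.004, 0.001, 0.0, 0.0], 'effort': [-0.001, -73.2, -63.249, -0.0, 0.006, 0.0], 'tool_pos': [0.182, -0.65, 0.245], 'tcp_rot': [0.991, 0.136, -0.0, -0.001], 'contact_force': [-0.965, 0.607, -0.573], 'ft_torque': [-0.016, -0.037, -0.003], 'finger_force': 0.0, 'width': 0.085}
scene [[550.2, 0.0, 317.2], [0.0, 550.2, 236.5], [0.0, 0.0, 1.0]] [ 2.0183054   1.72336829 -0.5154992 ] [-0.02802282 -0.40760689  1.29692112]
femur 0.57 [0.496 0.211 0.129] [469. 180.]
slender_bone 0.66 [0.52  0.132 0.12 ] [426. 200.]
short_bone 0.96 [0.544 0.045 0.114] [378. 220.]
short_bone 0.38 [0.518 0.132 0.118] [426. 200.]
rack 0.68 [0.587 0.128 0.07 ] [430. 250.]
rack 0.66 [ 0.71  -0.341  0.026] [155. 370.]
mat 0.97 [ 0.506 -0.4    0.006] [125. 270.]
mat 0.8 [ 0.315 -0.275  0.006] [192. 179.]
mat 0.76 [ 0.504 -0.227  0.008] [221. 255.]
heart_half 0.87 [ 0.714 -0.341  0.025] [155. 373.]
kidney 0.79 [ 0.752 -0.157  0.039] [274. 375.]
vertebra 0.77 [ 0.397 -0.149  0.014] [259. 201.]
jar 0.96 [ 0.793 -0.018  0.071] [371. 380
[... 564 characters left out ...]
7 [ 0.686 -0.339  0.02 ] [473. 157.]
kidney 0.93 [ 0.737 -0.158  0.036] [375. 129.]
vertebra 0.67 [ 0.391 -0.15   0.021] [375. 319.]
jar 0.89 [ 0.775 -0.023  0.075] [300. 102.]
{'intrinsics': array([[422.3649912 ,   0.        , 324.65510862],
       [  0.        , 422.3649912 , 230.08174478],
       [  0.        ,   0.        ,   1.        ]]), 'hand_eye': array([[-1.39845245e-04, -9.52925822e-01, -3.03203492e-01,
         7.72925901e-02],
       [ 9.99999980e-01, -9.04485343e-05, -1.76958708e-04,
         8.96077870e-04],
       [ 1.41204211e-04, -3.03203510e-01,  9.52925816e-01,
        -1.28957030e-01],
       [ 0.00000000e+00,  0.00000000e+00,  0.00000000e+00,
         1.00000000e+00]])}
```

View pics/scene0.png

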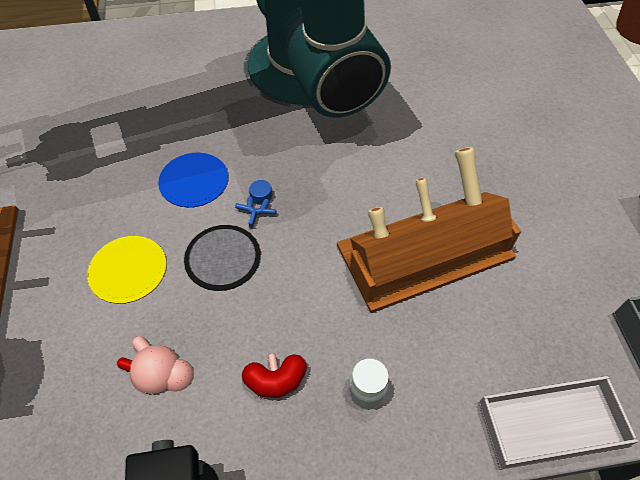

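View pics/top0.png

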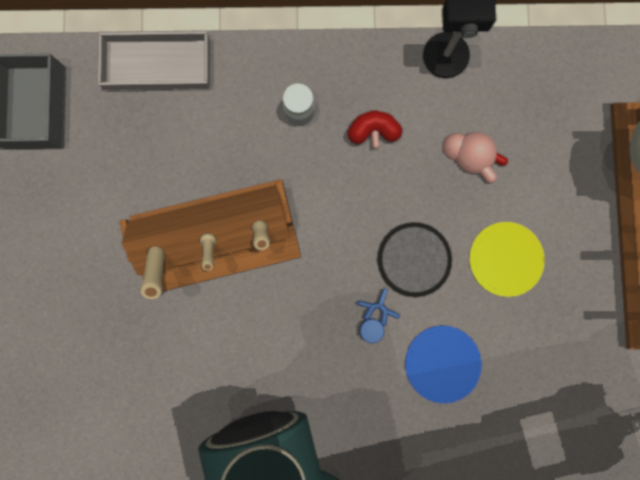

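The blue disc (scene 193,180) and yellow disc (127,268) are decoys. The dark mat with a black rim, at scene (222,257) / top (414,259), is the target. There are three bones, at scene (468,177), (426,200) and (378,222). The one at (468,177), top (152,275), is the longest and thickest, so it should be the femur. I'll confirm that in one crop and measure its axis.

```bash
python3 - <<'E'
import cv2,numpy as np
a=cv2.imread("pics/scene0.png")[135:235,360:500];b=cv2.imread("pics/top0.png")[215:315,120:280]
f=lambda i:cv2.resize(i,None,fx=2.6*1.0,fy=2.6,interpolation=cv2.INTER_CUBIC)
a=cv2.resize(a,(560,400)) [:, :];b=cv2.resize(b,(640,400))
a=cv2.resize(cv2.imread("pics/scene0.png")[140:215,440:500],(480,600),interpolation=cv2.INTER_CUBIC)
b=cv2.resize(cv2.imread("pics/top0.png")[235:310,130:170],(320,600),interpolation=cv2.INTER_CUBIC)
cv2.imwrite("pics/crop0.png",np.hstack([a,b]))
E
```

```text
(no output)
```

View pics/crop0.png

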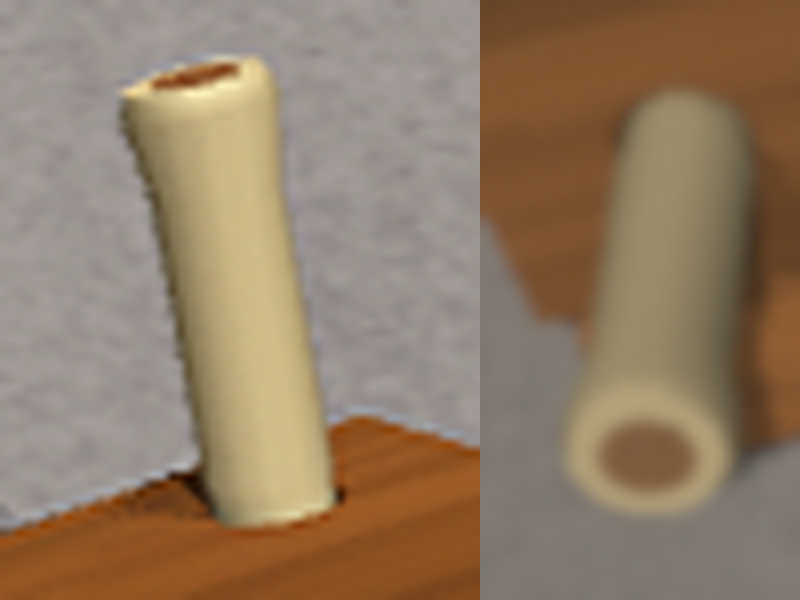

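```bash
cat > h.py <<'E'
import cv2,numpy as np
from bench import arm
def pr(c,P):
    k=arm.calibration(c);return cv2.projectPoints(np.atleast_2d(P).astype(float),np.array(k["rvec"]),np.array(k["tvec"]),np.array(k["intrinsics"]),None)[0][:,0]
E
python3 - <<'E'
from h import *
from scipy.optimize import least_squares
S=lambda x,y:np.array([440+x/8,140+y/8]);T=lambda x,y:np.array([130+(x-480)/8,235+y/8])
obs={"scene":(S(197,76),[S(238,300),S(264,450),S(216,200)]),"top":(T(647,455),[T(688,150),T(670,300)])}
def res(p):
    P=p[:3];d=-np.array([np.sin(p[3])*np.cos(p[4]),np.sin(p[3])*np.sin(p[4]),-np.cos(p[3])])
    r=[]
    for c,(t,L) in obs.items():
        q=pr(c,np.array([P,P-.09*d])); r+=list(q[0]-t)
        n=q[1]-q[0];n=np.array([-n[1],n[0]])/np.linalg.norm(n)
        r+=[n@(l-q[0]) for l in L]
    return r
o=least_squares(res,[.46,.22,.17,.73,.23])
p=o.x;d=np.array([-np.sin(p[3])*np.cos(p[4]),-np.sin(p[3])*np.sin(p[4]),np.cos(p[3])])
print("top",p[:3].round(4),"lean",np.degrees(p[3]),"yaw",np.degrees(p[4]),"res",np.round(o.fun,1))
for c in("scene","top"): print(c,pr(c,[p[:3]-.095*d]).round(1))
for s in(0,55,75,108):print(s,(p[:3]-(.15-s/1000)*d).round(4))
# mouth z via scene pixel of exit
E
```

```text
top [0.449  0.2121 0.154 ] lean 74.62749773767811 yaw -3.284937061824071 res [-0.7  0.1 -0.3  0.2  0.  -0.5 -0.1 -0.2  0.4]
scene [[474.1 201. ]]
top [[159.1 234.6]]
0 [0.5934 0.2038 0.1142]
55 [0.5405 0.2068 0.1288]
75 [0.5212 0.2079 0.1341]
108 [0.4895 0.2097 0.1428]
```

```bash
python3 - <<'E'
from h import *
from scipy.optimize import least_squares
S=lambda x,y:np.array([440+x/8,140+y/8]);T=lambda x,y:np.array([130+(x-480)/8,235+y/8])
obs={"scene":(S(197,76),[S(238,300),S(264,450),S(216,200)]),"top":(T(647,455),[T(688,150),T(670,300)])}
for lean in(40,42,44):
  def D(y): l=np.radians(lean);return np.array([-np.sin(l)*np.cos(y),-np.sin(l)*np.sin(y),np.cos(l)])
  def res(p):
    P=p[:3];d=D(p[3]);r=[]
    for c,(t,L) in obs.items():
        q=pr(c,np.array([P,P-.092*d])); r+=list(q[0]-t)
        n=q[1]-q[0];n=np.array([-n[1],n[0]])/np.linalg.norm(n)
        r+=[n@(l-q[0]) for l in L]
        if c=="scene": r+=list(.5*(q[1]-S(268,503)))
    return r
  o=least_squares(res,[.46,.22,.17,.23]);p=o.x;d=D(p[3])
  print(lean,p[:3].round(4),"yaw",np.degrees(p[3]).round(1),np.round(o.fun,1))
  for s in(55,75,108):print(s,(p[:3]-(.15-s/1000)*d).round(4))
# rack yaw by the rear base edge, top image, line in the picture at z~0
k=arm.calibration("top");R=cv2.Rodrigues(np.array(k["rvec"]))[0];t=np.array(k["tvec"]).ravel();K=np.array(k["intrinsics"])
def back(u,v,z):
    C=-R.T@t;r=R.T@np.linalg.inv(K)@[u,v,1];return C+r*(z-C[2])/r[2]
a,b=back(300,257,.012),back(165,291,.012);print("front edge",a,b,"yaw",np.degrees(np.arctan2(-(b-a)[0],(b-a)[1])))
a,b=back(281,181,.111),back(122,224,.111);print("ridge",a,b,np.degrees(np.arctan2(-(b-a)[0],(b-a)[1])))
q=arm.sense()["tcp_rot"]
from scipy.spatial.transform import Rotation as Ro
print(Ro.from_quat(q).as_matrix().round(4))
E
```

```text
40 [0.4494 0.2126 0.153 ] yaw 14.2 [-0.4  0.6 -0.7 -0.7 -0.2 -0.2 -1.3 -0.7 -0.3  0.4  0.8]
55 [0.5086 0.2276 0.0802]
75 [0.4961 0.2244 0.0955]
108 [0.4755 0.2193 0.1208]
42 [0.4493 0.2125 0.1532] yaw 12.6 [-0.5  0.5 -0.7 -0.6 -0.2 -0.2 -1.1 -0.6 -0.3  0.4  0.8]
55 [0.5113 0.2264 0.0826]
75 [0.4983 0.2235 0.0975]
108 [0.4767 0.2187 0.122 ]
44 [0.4493 0.2124 0.1534] yaw 11.2 [-0.5  0.4 -0.6 -0.5 -0.2 -0.1 -0.9 -0.6 -0.3  0.3  0.8]
55 [0.514  0.2253 0.0851]
75 [0.5004 0.2226 0.0995]
108 [0.4779 0.2181 0.1232]
front edge [ 0.50638226 -0.0159069   0.012     ] [0.44894583 0.23018953 0.012     ] yaw 13.13709705227798
ridge [0.62851451 0.01035247 0.111     ] [0.56094282 0.27341984 0.111     ] 14.405614305569983
[[ 0.963   0.2694  0.    ]
 [ 0.2694 -0.963   0.    ]
 [ 0.     -0.     -1.    ]]
```

send_rows(
  motion=[1, -1, -0.5, 0, 1, 1, -1, -0.5, 0, 1, 1, -1, -0.5, 0, 1, 1, -1, -0.5, 0, 1, 1, -1, -0.5, 0, 1],
)

```text
time_s: 1.62
tool_pos: [0.269, -0.4949, 0.3083]
tcp_rot: [0.991, 0.136, 0.0, 0.0]
contact_force: [-0.2, -0.0, -0.1]
width: 0.0859
finger_force: 0.0
```

send_rows(
  motion=[1, -1, 0, 0, 1, 1, -1, 0, 0, 1, 1, -1, 0, 0, 1, 1, -1, 0, 0, 1, 1, -1, 0, 0, 1],
)

```text
time_s: 2.25
tool_pos: [0.3556, -0.3409, 0.308]
tcp_rot: [0.991, 0.136, 0.0, 0.0]
contact_force: [0.2, -1.8, -0.4]
width: 0.0854
finger_force: 0.0
```

send_rows(
  motion=[1, -1, 0, 0, 1, 1, -1, 0, 0, 1, 1, -1, 0, 0, 1, 1, -1, 0, 0, 1, 1, -1, 0, 0, 1],
)

```text
time_s: 2.88
tool_pos: [0.4424, -0.1868, 0.308]
tcp_rot: [0.991, 0.136, 0.0, 0.0]
contact_force: [-0.4, -0.6, -1.0]
width: 0.0855
finger_force: 0.0
```

send_rows(
  motion=[0.8, -1, 0, 0, 1, 0.8, -1, 0, 0, 1, 0.8, -1, 0, 0, 1, 0.8, -1, 0, 0, 1, 0.8, -1, 0, 0, 1],
)

```text
time_s: 3.5
tool_pos: [0.5048, -0.0395, 0.3079]
tcp_rot: [0.991, 0.136, 0.0, 0.0]
contact_force: [-1.4, -0.2, 0.4]
width: 0.0855
finger_force: 0.0
```

send_rows(
  motion=[0, -1, 0, 0, 1, 0, -1, 0, 0, 1, 0, -1, 0, 0, 1, 0, -1, 0, 0.2, 1, 0, -0.5, 0, 0, 1],
)

```text
time_s: 4.12
tool_pos: [0.4744, 0.0687, 0.308]
tcp_rot: [0.993, 0.119, 0.0, 0.0]
contact_force: [0.0, 0.5, 0.8]
width: 0.0855
finger_force: 0.0
```

```bash
python3 - <<'E'
from h import *
import json
s=arm.sense();im=arm.snapshot("wrist");cv2.imwrite("pics/w1.png",im)
json.dump([list(map(float,s["tool_pos"])),list(map(float,s["tcp_rot"]))],open("w1.json","w"));print(s["tool_pos"])
E
```

```text
[0.47438837 0.06874832 0.30799989]
```

send_rows(
  motion=[0.5, -1, 0, 0, 1, 0.5, -1, 0, 0, 1, 0.5, -1, 0, 0, 1, 0.5, -1, 0, 0, 1, 0, -0.5, 0, 0, 1],
)

```text
time_s: 4.8
tool_pos: [0.4971, 0.1895, 0.3074]
tcp_rot: [0.993, 0.119, -0.0, 0.0]
contact_force: [-0.9, -0.2, -0.6]
width: 0.0853
finger_force: 0.0
```

```bash
python3 - <<'E'
from h import *
import json
s=arm.sense();im=arm.snapshot("wrist");cv2.imwrite("pics/w2.png",im)
json.dump([list(map(float,s["tool_pos"])),list(map(float,s["tcp_rot"]))],open("w2.json","w"));print(s["tool_pos"],s["qpos"])
E
```

```text
[0.49712344 0.18953971 0.3074034 ] [ 3.16366032e-01 -2.05874226e-01  1.65336472e+00 -1.07015567e-04
  1.69485587e+00  1.64822696e+00]
```

View pics/w1.png

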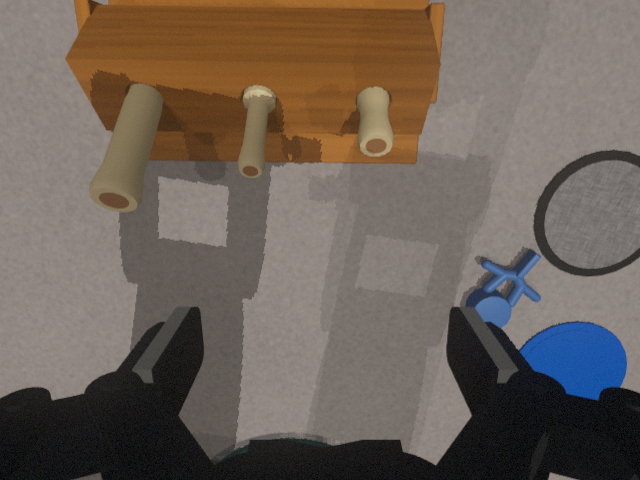

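View pics/w2.png

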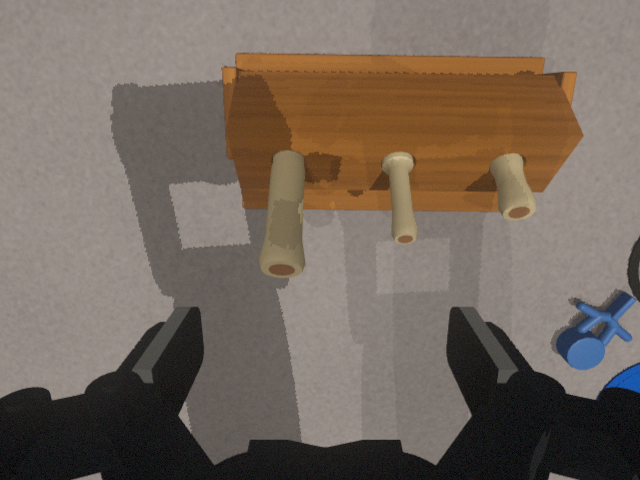

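In w1 the femur's upper end is at (115,200), and it enters the socket at about (146,93). In w2 these are at (282,267) and (289,160). The rack is square to the tool.

```bash
cat >> h.py <<'E'
import json
from scipy.optimize import least_squares
from scipy.spatial.transform import Rotation as Ro
def cam(c,pose=None):
    k=arm.calibration(c)
    if c!="wrist": return np.array(k["intrinsics"]),cv2.Rodrigues(np.array(k["rvec"],float))[0],np.array(k["tvec"],float).ravel()
    T=np.eye(4);T[:3,:3]=Ro.from_quat(pose[1]).as_matrix();T[:3,3]=pose[0]
    M=np.linalg.inv(T@np.array(k["hand_eye"]));return np.array(k["intrinsics"]),M[:3,:3],M[:3,3]
def px(C,P): q=C[0]@(C[1]@P+C[2]);return q[:2]/q[2]
def tri(obs): # [(C,uv)]
    o=least_squares(lambda P:np.concatenate([px(C,P)-u for C,u in obs]),[.48,.2,.12]);return o.x,o.fun
E
python3 - <<'E'
from h import *
w1,w2=(cam("wrist",json.load(open(f))) for f in("w1.json","w2.json"))
s,t=cam("scene"),cam("top")
for n,ob in dict(top_w=[(w1,(115,200)),(w2,(282,267))],top_all=[(w1,(115,200)),(w2,(282,267)),(s,(464.6,149.5)),(t,(150.9,291.9))],
  mouth_w=[(w1,(147,96)),(w2,(289,163))],mouth_all=[(w1,(147,96)),(w2,(289,163)),(s,(473.5,202.5))]).items():
    P,f=tri([(a,np.array(b,float)) for a,b in ob]);print(n,P.round(4),f.round(1))
print(np.degrees(Ro.from_quat(json.load(open("w2.json"))[1]).as_matrix()[1,0]))
for n,P in arm.recognise and [(r,arm.recognise("wrist",r)[:1]) for r in("femur",)]:print(n,P)
E
```

```text
top_w [0.4506 0.2091 0.1558] [ 0.4 -0.9 -0.4  0.9]
top_all [0.4504 0.2095 0.1555] [-0.1 -0.7 -1.   1.  -1.6  0.2  0.8 -1. ]
mouth_w [0.5152 0.2227 0.0874] [-0.6  1.4  0.7 -1.5]
mouth_all [0.5153 0.2227 0.0878] [-0.9  1.3  0.6 -1.5 -0.7  0.1]
13.55935886175837
femur [{'xyz': [0.4821, 0.217, 0.1377], 'score': 0.79}]
```

send_rows(
  motion=[-0.23, -0.59, 0, 0, 1, -0.23, -0.59, 0, 0, 1, 0, 0, 1, 0, 1, 0, 0, 1, 0, 1, 0, 0, 1, 0, 1],
)

```text
time_s: 5.52
tool_pos: [0.478, 0.2153, 0.2323]
tcp_rot: [0.993, 0.119, 0.0, -0.0]
contact_force: [0.8, -0.2, -0.3]
width: 0.0852
finger_force: 0.0
```

send_rows(
  motion=[0, 0, 1, 0, 1, 0, 0, 1, 0, 1, 0, 0, 1, 0, 1, 0, 0, 0.8, 0, 1, 0, 0, 0.6, 0, 1],
)

```text
time_s: 6.15
tool_pos: [0.4783, 0.2151, 0.122]
tcp_rot: [0.993, 0.119, -0.0, 0.0]
contact_force: [-0.0, 0.0, 0.6]
width: 0.0853
finger_force: 0.0
```

```bash
python3 - <<'E'
from h import *
s=arm.sense();print(s["tool_pos"],s["contact_force"],s["time_s"])
im=arm.snapshot("wrist");cv2.imwrite("pics/w3.png",im)
E
```

```text
[0.47834572 0.21512517 0.12202942] [-0.0082778   0.04116164  0.59325259] 6.15
```

View pics/w3.png

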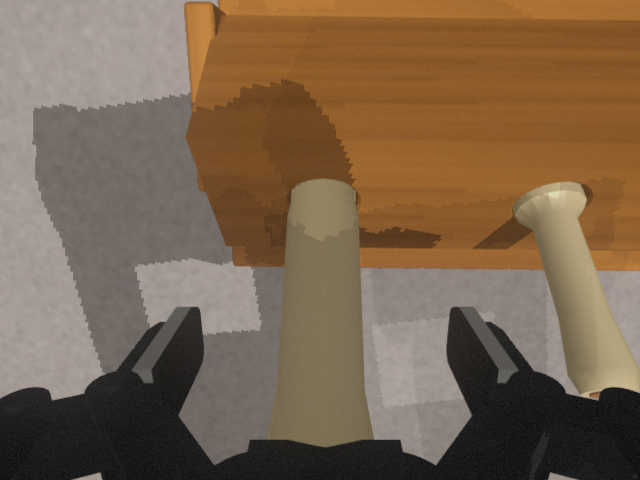

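The femur's shaft is centred between the pads (columns 285–360, pads at 203 and 448) and lined up with the tool, so I'll close on it.

send_rows(
  motion=[0, 0, 0, 0, 0.5, 0, 0, 0, 0, 0.3, 0, 0, 0, 0, 0.2, 0, 0, 0, 0, 0.2, 0, 0, 0, 0, 0.2],
  newtons=32,
)

```text
time_s: 6.82
tool_pos: [0.4788, 0.2152, 0.1235]
tcp_rot: [0.993, 0.119, 0.0, -0.0]
contact_force: [-2.0, 1.8, 6.2]
width: 0.027
finger_force: 32.3
```

send_rows(
  motion=[-0.13, 0, -0.15, 0, 0.2, -0.13, 0, -0.15, 0, 0.2, -0.13, 0, -0.15, 0, 0.2],
)

```text
time_s: 7.2
tool_pos: [0.4691, 0.2127, 0.1341]
tcp_rot: [0.993, 0.119, 0.0, -0.0]
contact_force: [2.6, 3.1, -1.8]
width: 0.0274
finger_force: 32.0
```

send_rows(
  motion=[-0.26, 0, -0.3, 0, 0.2, -0.26, 0, -0.3, 0, 0.2, -0.26, 0, -0.3, 0, 0.2, -0.26, 0, -0.3, 0, 0.2, -0.26, 0, -0.3, 0, 0.2],
)

```text
time_s: 7.82
tool_pos: [0.437, 0.2048, 0.172]
tcp_rot: [0.993, 0.119, -0.0, 0.0]
contact_force: [0.5, -1.3, -2.6]
width: 0.0273
finger_force: 32.1
```

send_rows(
  motion=[-0.26, 0, -0.3, 0, 0.2, -0.26, 0, -0.3, 0, 0.2, 0, 0, -1, 0, 0.2, 0, 0, -1, 0, 0.2, 0, 0, 0, 0, 0.2],
)

```text
time_s: 8.45
tool_pos: [0.4253, 0.2021, 0.2383]
tcp_rot: [0.993, 0.119, 0.001, -0.0]
contact_force: [0.8, 0.3, -2.7]
width: 0.0272
finger_force: 32.3
```

```bash
python3 - <<'E'
from h import *
s=arm.sense();print(s["tool_pos"],s["contact_force"],s["time_s"],s["finger_force"])
a=arm.snapshot("scene")
w=arm.snapshot("wrist");cv2.imwrite("pics/d1.png",np.hstack([cv2.resize(a[80:280,330:530],(400,400)),cv2.resize(w,(400,400))]))
E
```

```text
[0.42527871 0.20211189 0.23829975] [ 0.80521892  0.31631699 -2.6869357 ] 8.45 32.266706228256226
```

View pics/d1.png

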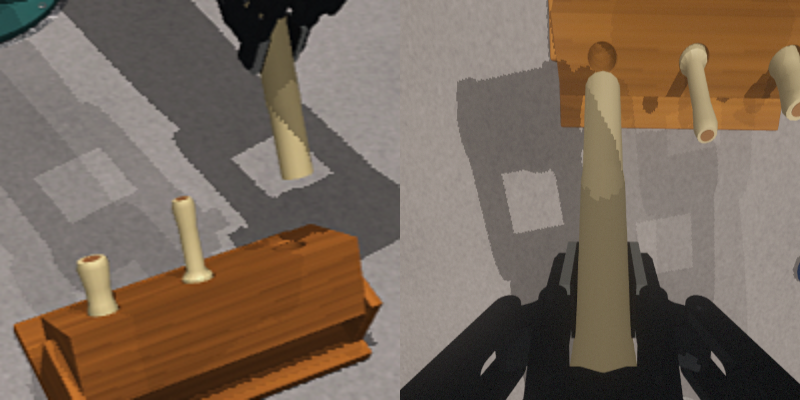

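The femur is out of its socket and still leaning in the fingers, and the socket is empty. The tool can't tilt, so I'll carry the femur over the mat, put its foot down there and let it pivot level between the pads.

send_rows(
  motion=[0, 0, -1, 0, 0.2, 0, 0.5, 0, 0, 0.2, 0, 1, 0, 0, 0.2, 0, 1, 0, 0, 0.2, 0, 1, 0, 0, 0.2],
)

```text
time_s: 9.18
tool_pos: [0.4454, 0.1154, 0.2596]
tcp_rot: [0.993, 0.119, -0.001, 0.0]
contact_force: [0.1, -0.5, -2.2]
width: 0.027
finger_force: 32.2
```

send_rows(
  motion=[0, 1, 0, 0, 0.2, 0, 1, 0, 0, 0.2, 0, 1, 0, 0, 0.2, 0, 1, 0, 0, 0.2, 0, 1, 0, 0, 0.2],
)

```text
time_s: 9.8
tool_pos: [0.4747, -0.0061, 0.2596]
tcp_rot: [0.993, 0.118, -0.001, -0.0]
contact_force: [0.5, 1.1, -1.2]
width: 0.027
finger_force: 32.2
```

send_rows(
  motion=[0, 1, 0, 0, 0.2, 0, 1, 0, 0, 0.2, 0, 1, 0, 0, 0.2, 0, 1, 0, 0, 0.2, 0, 1, 0, 0, 0.2],
)

```text
time_s: 10.42
tool_pos: [0.504, -0.1276, 0.2596]
tcp_rot: [0.993, 0.118, -0.001, -0.0]
contact_force: [0.5, 0.6, -1.9]
width: 0.0271
finger_force: 32.2
```

send_rows(
  motion=[0, 1, 0, 0, 0.2, 0, 1, 0.5, 0, 0.2, 0, 1, 1, 0, 0.2, 0, 1, 1, 0, 0.2, 0, 0.5, 1, 0, 0.2],
)

```text
time_s: 11.05
tool_pos: [0.53, -0.2369, 0.1711]
tcp_rot: [0.993, 0.118, -0.001, -0.0]
contact_force: [0.5, -0.5, -2.8]
width: 0.0272
finger_force: 32.2
```

```bash
python3 - <<'E'
from h import *
s=arm.sense();print(s["tool_pos"],s["contact_force"],s["time_s"],s["finger_force"])
a=arm.snapshot("scene")
w=arm.snapshot("wrist");cv2.imwrite("pics/d2.png",np.hstack([cv2.resize(a[120:320,120:320],(400,400)),cv2.resize(w,(400,400))]))
E
```

```text
[ 0.52996654 -0.23692966  0.17106056] [ 0.51961868 -0.49319091 -2.83273377] 11.05 32.20052182674408
```

View pics/d2.png

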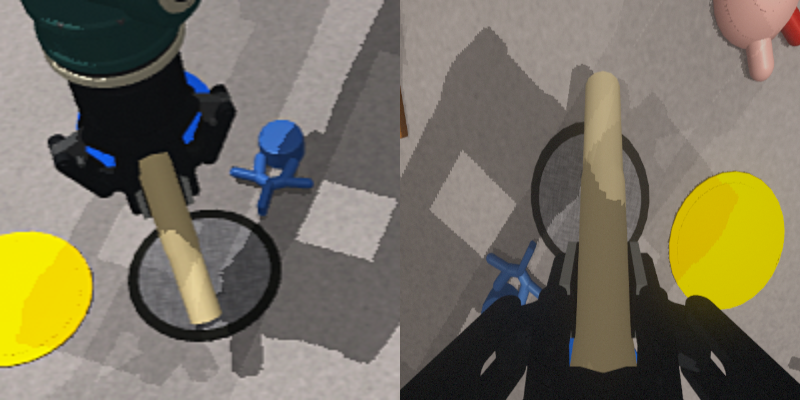

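send_rows(
  motion=[0, 0, 1, 0, 0.2, 0, 0, 1, 0, 0.2, 0, 0, 0.8, 0, 0.2, -0.2, 0, 0.2, 0, 0.2, -0.2, 0, 0.2, 0, 0.2],
  newtons=28,
)

```text
time_s: 11.78
tool_pos: [0.5211, -0.2379, 0.0946]
tcp_rot: [0.993, 0.119, 0.0, 0.0]
contact_force: [0.2, -0.8, -2.0]
width: 0.0272
finger_force: 32.2
```

send_rows(
  motion=[-0.2, 0, 0.2, 0, 0.2, -0.2, 0, 0.2, 0, 0.2, -0.2, 0, 0.2, 0, 0.2],
)

```text
time_s: 12.15
tool_pos: [0.5067, -0.2415, 0.0796]
tcp_rot: [0.993, 0.119, 0.001, 0.0]
contact_force: [-2.6, -0.2, 5.0]
width: 0.0269
finger_force: 31.9
```

send_rows(
  motion=[-0.2, 0, 0.2, 0, 0.2, -0.2, 0, 0.2, 0, 0.2, -0.2, 0, 0.25, 0, 0.2, -0.15, 0, 0.25, 0, 0.2],
)

```text
time_s: 12.65
tool_pos: [0.4881, -0.2458, 0.0561]
tcp_rot: [0.993, 0.119, -0.0, 0.0]
contact_force: [-1.0, -1.1, 2.1]
width: 0.0272
finger_force: 29.0
```

send_rows(
  motion=[-0.1, 0, 0.25, 0, 0.2, -0.1, 0, 0.25, 0, 0.2, -0.05, 0, 0.25, 0, 0.2],
)

```text
time_s: 13.02
tool_pos: [0.4822, -0.2472, 0.0373]
tcp_rot: [0.993, 0.119, -0.0, -0.0]
contact_force: [-0.9, -0.0, 2.2]
width: 0.0273
finger_force: 27.9
```

send_rows(
  motion=[-0.05, 0, 0.25, 0, 0.2, 0, 0, 0.25, 0, 0.2, 0, 0, 0.12, 0, 0.2],
)

```text
time_s: 13.4
tool_pos: [0.4811, -0.2474, 0.0218]
tcp_rot: [0.993, 0.119, -0.0, -0.0]
contact_force: [-1.2, -1.0, 0.7]
width: 0.0271
finger_force: 27.6
```

```bash
python3 - <<'E'
from h import *
s=arm.sense();print(s["tool_pos"],s["contact_force"],s["time_s"],s["finger_force"])
a=arm.snapshot("scene");t=arm.snapshot("top");cv2.imwrite("pics/s4.png",a);cv2.imwrite("pics/t4.png",t)
cv2.imwrite("pics/d3.png",np.hstack([cv2.resize(a[180:300,150:270],(400,400)),cv2.resize(t[190:310,360:480],(400,400))]))
E
```

```text
[ 0.48108195 -0.24737405  0.02177022] [-1.1649626  -1.04470688  0.71718779] 13.4 27.587088346481323
```

View pics/d3.png

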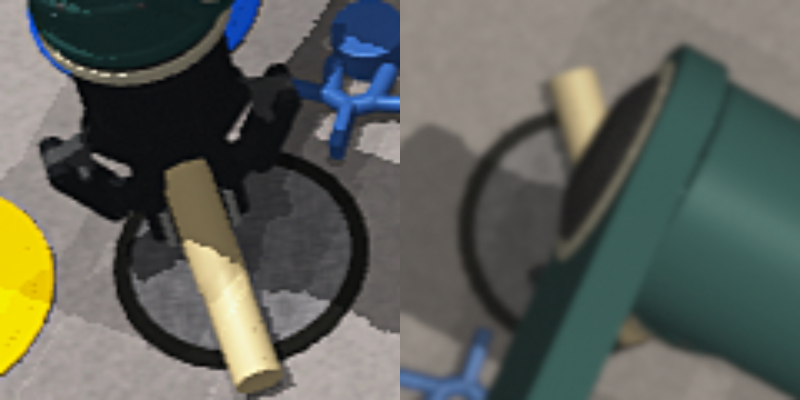

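The femur now lies nearly level. Turning it in the pads took about 0.4 Nm, well above the roughly 0.08 Nm of gravity moment, so it shouldn't sag. I'll lift it and centre it.

send_rows(
  motion=[0, 0, 0, 0, 0.2, 0, 0, -0.4, 0, 0.2, 0, 0, -0.8, 0, 0.2, 0, 0, -1, 0, 0.2, 0, -0.3, -1, 0, 0.2],
  newtons=38,
)

```text
time_s: 14.12
tool_pos: [0.4795, -0.2404, 0.1047]
tcp_rot: [0.993, 0.118, 0.0, 0.0]
contact_force: [-0.2, 1.0, -2.9]
width: 0.0268
finger_force: 38.1
```

send_rows(
  motion=[-0.15, -0.3, -1, 0, 0.2, -0.15, 0, -1, 0, 0.2, 0, 0, -1, 0, 0.2, 0, 0, -0.6, 0, 0.2, 0, 0, 0, 0, 0.2],
)

```text
time_s: 14.75
tool_pos: [0.4707, -0.2348, 0.1937]
tcp_rot: [0.993, 0.119, 0.001, 0.001]
contact_force: [-0.4, -0.5, -2.8]
width: 0.0272
finger_force: 38.1
```

```bash
python3 - <<'E'
from h import *
s=arm.sense();print(s["tool_pos"],s["contact_force"],s["time_s"],s["finger_force"])
json.dump([list(map(float,s["tool_pos"])),list(map(float,s["tcp_rot"]))],open("w5.json","w"))
w=arm.snapshot("wrist");a=arm.snapshot("scene");cv2.imwrite("pics/s5.png",a);cv2.imwrite("pics/w5.png",w)
print(arm.recognise("scene","femur")[:1],arm.recognise("wrist","femur")[:1],arm.recognise("wrist","mat")[:2])
for n in("slender_bone","short_bone","vertebra"):print(n,arm.recognise("scene",n)[:1])
cv2.imwrite("pics/d4.png",np.hstack([cv2.resize(a[140:290,130:280],(400,400)),cv2.resize(w,(400,400))]))
C=cam("wrist",json.load(open("w5.json")));S=cam("scene")
R=Ro.from_quat(s["tcp_rot"]).as_matrix();g=s["tool_pos"]-.005*R[:,2]
for a in(-5,0,5,8,12,16,20):
    d=R@[np.cos(np.radians(a)),0,np.sin(np.radians(a))]
    f=g+.108*d; print(a,"foot px wrist",px(C,f).round(),"scene",px(S,f).round(),"mid",(g+.033*d).round(3))
E
```

```text
[ 0.47066489 -0.23477737  0.19374692] [-0.36549873 -0.45554738 -2.76909062] 14.75 38.11016499996185
[{'xyz': [0.5248, -0.2234, 0.1996], 'score': 0.7}] [{'xyz': [0.6409, -0.3726, 0.0203], 'score': 0.65}] [{'xyz': [0.2799, -0.2428, 0.0029], 'score': 0.78}, {'xyz': [0.5078, -0.1972, 0.0053], 'score': 0.72}]
slender_bone [{'xyz': [0.7508, -0.157, 0.0367], 'score': 0.69}]
short_bone [{'xyz': [0.5441, 0.0466, 0.1112], 'score': 0.57}]
vertebra [{'xyz': [0.396, -0.1472, 0.0148], 'score': 0.84}]
-5 foot px wrist [321. -38.] scene [217. 223.] mid [ 0.503 -0.227  0.202]
0 foot px wrist [321. -29.] scene [218. 227.] mid [ 0.503 -0.227  0.199]
5 foot px wrist [321. -18.] scene [219. 230.] mid [ 0.503 -0.227  0.196]
8 foot px wrist [322. -11.] scene [219. 232.] mid [ 0.502 -0.227  0.194]
12 foot px wrist [322.  -0.] scene [220. 234.] mid [ 0.502 -0.227  0.192]
16 foot px wrist [322.  11.] scene [220. 236.] mid [ 0.502 -0.227  0.19 ]
20 foot px wrist [322.  22.] scene [220. 238.] mid [ 0.501 -0.227  0.188]
```

View pics/d4.png

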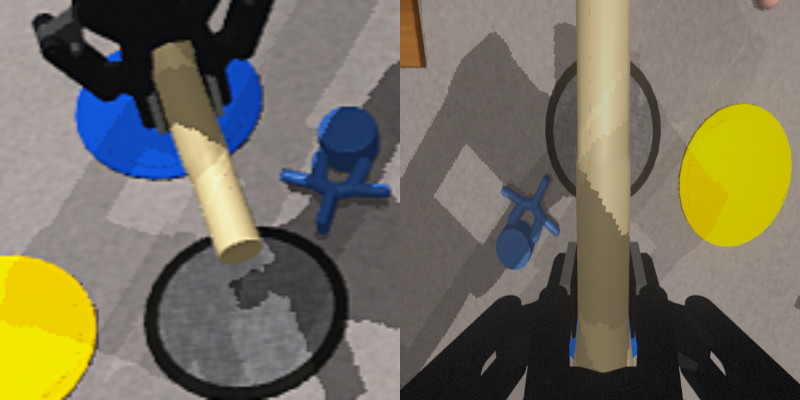

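The femur is held over the mat, and its foot end, at scene (220,234), hangs only slightly low. I've used all ten pictures, so I'll get the tilt by fitting the bone's edges in the wrist image.

```bash
python3 - <<'E'
from h import *
im=cv2.imread("pics/w5.png").astype(float);rb=im[:,:,2]-im[:,:,0]
C=cam("wrist",json.load(open("w5.json")));K=C[0]
he=np.array(arm.calibration("wrist")["hand_eye"]);T=np.linalg.inv(he) # tool->cam
E=[]
for v in range(0,400,10):
    r=rb[v,230:430];c=100
    m=np.median(r[80:110]); bg=0.5*(np.median(r[:25])+np.median(r[-25:]));th=(m+bg)/2
    def cross(st):
        i=92
        while 0<i<198 and (r[i]-th)>0:i+=st
        j=i-st;return 230+j+st*(r[j]-th)/(r[j]-r[i]+1e-9)
    E.append((v,cross(-1),cross(1)))
E=np.array(E);print(np.round(np.c_[E,E[:,2]-E[:,1]],1)[::2].tolist())
def prof(s):return np.interp(s,[0,.056,.062,.125,.15],[.013,.013,.014,.014,.017])
def widths(p,vs):
    a,z0=p; d=np.array([np.cos(a),0,np.sin(a)]);s=np.linspace(-.0,.15,151)
    P=np.array([0,0,-.005+z0])+(.108-s)[:,None]*d   # tool
    Q=P@T[:3,:3].T+T[:3,3]; dc=T[:3,:3]@d
    rho=np.linalg.norm(np.cross(Q,dc),axis=1); h=np.arcsin(prof(s)/rho)
    # silhouette contact points
    u=Q-(Q@dc)[:,None]*dc;u/=np.linalg.norm(u,axis=1)[:,None];n=np.cross(dc,u)
    out=[]
    for sg in(-1,1):
        X=Q-prof(s)[:,None]*(np.sin(h)[:,None]*u-sg*np.cos(h)[:,None]*n)
        out.append((K@X.T).T)
    A=[o[:,:2]/o[:,2:] for o in out]
    f=[np.interp(vs,x[np.argsort(x[:,1]),1],x[np.argsort(x[:,1]),0]) for x in A]
    return abs(f[0]-f[1])
sel=(E[:,0]<=200)
o=least_squares(lambda p:widths(p,E[sel,0])-(E[sel,2]-E[sel,1]),[.1,0],loss="soft_l1")
print("angle foot-down deg",np.degrees(o.x[0]),"zoff",o.x[1],np.round(o.fun,1))
J=o.jac;print("sd deg/px",np.degrees(np.sqrt(np.linalg.inv(J.T@J)[0,0])))
S=cam("scene");s=json.load(open("w5.json"));R=Ro.from_quat(s[1]).as_matrix()
f=np.array(s[0])+R@(np.array([0,0,-.005+o.x[1]])+.108*np.array([np.cos(o.x[0]),0,np.sin(o.x[0])]));print("foot scene px",px(S,f))
E
```

```text
[[0.0, 282.0, 368.9, 87.0], [20.0, 282.0, 368.6, 86.7], [40.0, 282.2, 368.4, 86.2], [60.0, 282.8, 367.9, 85.2], [80.0, 282.8, 368.0, 85.2], [100.0, 282.8, 367.5, 84.7], [120.0, 283.2, 326.7, 43.6], [140.0, 283.3, 366.8, 83.5], [160.0, 283.6, 366.5, 82.9], [180.0, 283.7, 365.7, 82.0], [200.0, 281.9, 368.6, 86.8], [220.0, 282.0, 368.2, 86.3], [240.0, 286.0, 368.0, 82.0], [260.0, 281.9, 367.9, 86.0], [280.0, 282.3, 367.8, 85.4], [300.0, 282.8, 366.6, 83.8], [320.0, 283.5, 365.7, 82.2], [340.0, 283.6, 365.8, 82.1], [360.0, 283.6, 365.6, 82.0], [380.0, 284.8, 365.5, 80.7]]
angle foot-down deg 9.361705539473927 zoff 0.00026004418602468125 [ 0.2  0.3 -0.  -0.1 -0.1 -0.4  0.4  0.1 -0.2 -0.2 -0.3 -0.4 40.3 -0.1
 -0.2 -0.1 -0.2 -0.1  0.2 -0.1  1. ]
sd deg/px 1.316456915343047
foot scene px [219.22208492 233.08015384]
```

The fit gives about 9.4° foot-down, which is within 12° but with little margin. I'll press the foot once more, this time on the mat so its foot sits 3 mm higher, to bring the bone closer to level.

send_rows(
  motion=[-0.4, 0, 1, 0, 0.2, -0.4, 0, 1, 0, 0.2, 0, 0, 1, 0, 0.2, 0, 0, 1, 0, 0.2, 0, 0, 1, 0, 0.2],
  newtons=30,
)

```text
time_s: 15.78
tool_pos: [0.4508, -0.2393, 0.0664]
tcp_rot: [0.993, 0.119, -0.0, -0.0]
contact_force: [-0.0, -0.7, -2.8]
width: 0.027
finger_force: 38.1
```

send_rows(
  motion=[0, 0, 0.8, 0, 0.2, 0, 0, 0.4, 0, 0.2, 0, 0, 0.25, 0, 0.2, 0, 0, 0.25, 0, 0.2, 0, 0, 0.1, 0, 0.2],
)

```text
time_s: 16.4
tool_pos: [0.4511, -0.2396, 0.0225]
tcp_rot: [0.993, 0.119, 0.0, 0.0]
contact_force: [-2.5, -0.3, 2.3]
width: 0.0267
finger_force: 38.3
```

send_rows(
  motion=[0, 0, 0.08, 0, 0.2, 0, 0, 0.08, 0, 0.2, 0, 0, 0, 0, 0.2],
)

```text
time_s: 16.77
tool_pos: [0.4511, -0.2395, 0.0184]
tcp_rot: [0.993, 0.119, 0.0, 0.0]
contact_force: [-1.1, -1.4, 1.4]
width: 0.0265
finger_force: 38.3
```

Force is normal. I'll lift back to the same place and measure again.

send_rows(
  motion=[0, 0, -0.4, 0, 0.2, 0, 0, -0.8, 0, 0.2, 0, 0, -1, 0, 0.2, 0, 0, -1, 0, 0.2, 0, 0, -1, 0, 0.2],
  newtons=38,
)

```text
time_s: 17.4
tool_pos: [0.4508, -0.2392, 0.1247]
tcp_rot: [0.993, 0.119, 0.0, -0.0]
contact_force: [-0.1, -0.1, -3.1]
width: 0.0266
finger_force: 38.0
```

send_rows(
  motion=[0.2, 0, -1, 0, 0.2, 0.3, 0, -1, 0, 0.2, 0.3, 0, -0.8, 0, 0.2, 0, 0, 0, 0, 0.2, 0, 0, 0, 0, 0.2],
)

```text
time_s: 18.02
tool_pos: [0.47, -0.2345, 0.1922]
tcp_rot: [0.993, 0.119, -0.001, -0.0]
contact_force: [-0.8, 0.9, -3.2]
width: 0.0266
finger_force: 38.1
```

```bash
python3 - <<'E'
from h import *
s=arm.sense();print(s["tool_pos"],s["contact_force"],s["time_s"],s["finger_force"])
im=arm.snapshot("wrist").astype(float);rb=im[:,:,2]-im[:,:,0]
a=arm.snapshot("scene");print("femur",arm.recognise("scene","femur")[:1])
for n in("slender_bone","short_bone","vertebra","kidney","heart_half","jar"):print(n,[(np.round(r["xyz"],3).tolist(),round(r["score"],2)) for r in arm.recognise("scene",n)[:2]])
K=np.array(arm.calibration("wrist")["intrinsics"]);T=np.linalg.inv(np.array(arm.calibration("wrist")["hand_eye"]))
E=[]
for v in range(0,201,5):
    r=rb[v,230:430];m=np.median(r[70:110]);bg=0.5*(np.median(r[:25])+np.median(r[-25:]));on=np.flatnonzero(r>(m+bg)/2);on=on[(on>40)&(on<150)]
    th=(m+bg)/2;i,j=on[0],on[-1];E.append((v,i-(r[i]-th)/(r[i]-r[i-1]),j+(r[j]-th)/(r[j]-r[j+1])))
E=np.array(E);W=E[:,2]-E[:,1]
def prof(s):return np.interp(s,[0,.056,.062,.125,.15],[.013,.013,.014,.014,.017])
def widths(p):
    a,z0=p;d=np.array([np.cos(a),0,np.sin(a)]);s=np.linspace(0,.15,151)
    Q=(np.array([0,0,-.005+z0])+(.108-s)[:,None]*d)@T[:3,:3].T+T[:3,3];dc=T[:3,:3]@d
    h=np.arcsin(prof(s)/np.linalg.norm(np.cross(Q,dc),axis=1))
    u=Q-(Q@dc)[:,None]*dc;u/=np.linalg.norm(u,axis=1)[:,None];n=np.cross(dc,u);f=[]
    for sg in(-1,1):
        X=(K@(Q-prof(s)[:,None]*(np.sin(h)[:,None]*u-sg*np.cos(h)[:,None]*n)).T).T;x=X[:,:2]/X[:,2:];k=np.argsort(x[:,1]);f.append(np.interp(E[:,0],x[k,1],x[k,0]))
    return abs(f[0]-f[1])
o=least_squares(lambda p:widths(p)-W,[.1,0],loss="soft_l1",f_scale=.3)
print("foot-down deg",np.degrees(o.x[0]),o.x[1],np.round(o.fun,1))
R=Ro.from_quat(s["tcp_rot"]).as_matrix();L=lambda x:np.array(s["tool_pos"])+R@(np.array([0,0,-.005+o.x[1]])+x*np.array([np.cos(o.x[0]),0,np.sin(o.x[0])]))
S=cam("scene");print("mid",L(.033).round(3),"foot scene px",px(S,L(.108)).round(1))
E
```

```text
[ 0.46996229 -0.23448411  0.19223752] [-0.7905675   0.88639714 -3.1898538 ] 18.025 38.05907070636749
femur [{'xyz': [0.5225, -0.2214, 0.2018], 'score': 0.82}]
slender_bone [([0.522, 0.131, 0.12], 0.97)]
short_bone [([0.542, 0.048, 0.11], 0.88), ([0.794, -0.017, 0.074], 0.42)]
vertebra [([0.396, -0.149, 0.017], 0.88), ([0.587, 0.132, 0.07], 0.46)]
kidney [([0.752, -0.156, 0.038], 0.86)]
heart_half [([0.709, -0.342, 0.026], 0.78)]
jar [([0.794, -0.017, 0.07], 0.65)]
foot-down deg 7.234841146403455 -0.0002864350995758431 [ 0.2  0.1 -0.1  0.1 -0.   0.1 -0.1  0.1  0.2 -0.1 -0.2  0.   0.2 -0.2
  0.2  0.1 -0.3 -0.1  0.2 -0.  -0.1 -0.2 -0.2 -0.3 -0.  -0.   0.  -0.3
 -0.  -0.  -0.1  0.1 -0.1  0.1  0.2 -0.1  0.6 -0.2  0.2  0.4  0.4]
mid [ 0.502 -0.227  0.193] foot scene px [219.2 231.9]
```

The femur's middle is at (0.502, -0.227, 0.193). It is about 4–7° from level, held steadily, and the other models are where they started, so I'm handing it in.

```bash
python3 -c "
from bench import arm
print(arm.sign_off())"
```

```text
the job is handed in; nothing more can be done
None
```

I drew the femur from its socket and handed the job in with it still gripped (38 N per finger): about 7° off level by my measurement, its middle within a few millimetres of the mat's centre and 19 cm above the table, with no other model measurably moved; the hand-in gave no verdict.

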